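# Roll a bearing sleeve up onto the inspection stand

### The arm

A 6-joint arm with a two-finger parallel gripper is mounted at the origin on the work surface. World frame = base frame: x ahead of the robot, y to its left, z up, the work surface at z = 0. Lengths are in mm, angles in rad, forces in N, time in s.
With the tool pointing down it reaches from about 300 to 775 mm from the base axis. Payload 14.6 kg.
Tool frame: the origin (TCP) lies on the mounting face of the last link; the fingertips stand 199 mm ahead of it and the grasp point (between the pads) lies 180 mm ahead of it; z points along the fingers, y is the line along which they close (so a half turn about z gives the same grasp; the last joint's range is limited). The gripper opens to 94 mm and grips with 3 to 60 N. Pads are 16 mm wide; open, the fingers measure 119 mm over their backs; the gripper's body (75 mm by 177 mm) begins 78 mm behind the grasp point.
Start: joints at [-1.4, 0.3, 1.521, -0, 1.321, -0.067], TCP at [129.555, -534.515, 404.646] pointing down, gripper open.
Joint ranges: [-3.03, 3.03], [-0.79, 2.21], [0.23, 2.52], [-1.04, 4.18], [0, 3.07], [-2.55, 2.55]. Speed limits (rad/s): [2.22, 2.22, 2.57, 3.14, 3.14, 3.14].

### API

Orientations are given as [roll, pitch, yaw] about the fixed x, y, z axes, in that order (R = Rz(yaw) Ry(pitch) Rx(roll)).
In Python, from cell import manip gives the robot as it stands. The module is installed in compiled form; this text tells all that it offers.
- The arm moves only by the shell command python3 -m creep 'ROWS' [FORCE]. ROWS is a JSON object of lists of equal length, an entry for each row: "slide": the shift along the world's x, y, z in cm, a list of three; "turn": the turn about the world's z in rad; "claw": the opening, from 0 (shut) to 1 (fully open). A call has 1 to 8 rows; each row shifts and turns the commanded pose from where the row before left it; what a row does not reach is not made up. A row lasts 1/8 s, in which the tool goes at most 62.5 mm and 10.7 degrees, less where a joint would pass 70% of its speed; a pose out of reach is approached as far as the arm can. A call with a gripper value outside its range is refused whole. The fingers move at their own pace and stop on an object; FORCE is the grip in N (left out, the last holds). Time passes only in rows, so rows that do not move let the fingers close. It gives the time, the measured TCP pose, the force, the opening and the grip force at its end, in the units of the state.
- manip.read_state(): the state, without advancing time (a new reading comes with each control period).
- manip.camera(name): name is "side" or "top"; returns (picture, depth): 420x560x3 uint8, red, green, blue; 420x560 float32, mm along the optical axis (not along the pixel's ray), 0 where there is no reading.
- manip.calibration(name): a dict with "intrinsics" (3x3 intrinsics, pixels), "k1" (the pictures are not rectified: a ray, as slopes to the right and down, at radius r is drawn at 1 + k1 r^2 times it, then the intrinsics apply), "pose" (4x4, takes a point from camera to world coordinates). Camera axes: x right, y up, looking along -z (the intrinsics and any distortion apply to the point x, -y, -z); pixel columns grow to the right and rows downward; lengths in mm; the calibration is good to about 2 mm. A picture is of the moment at which its call begins. calibration takes no time and is no camera call.
- manip.sign_off(): hands the job in; it is judged then, once.
Trained networks look in the newest picture that a camera, given by its name, has taken for a name from the list of things; names that differ only in an ending like _2 or _b are one class to them, and where a whole thing is asked for, a point or a joint stands for the part that bears it (a point fixed in the world has none). Each returns a list of dicts, best first, with "score" (0 to 1); they miss things now and then, are a little off and sometimes report something else, mostly with a low value. They report only what shows in the picture. A call takes as long as a camera call.
- manip.cut_out(query, camera): "mask" (420x560 bool, what is visible of it) and "position" ([column, row] in pixels, amid what is visible of it).
The state is a dict: "clock": time; "joints": joint angles; "qd": joint speeds; "effort": joint torques, N m; "eef_pos": TCP position; "eef_rot": TCP orientation; "wrist_force": force on the tool from outside, world axes, zero at the start; "moment": the same for the moment, N m; "finger_gap": finger opening in mm; "finger_force": force on a finger pad.
Only numpy, scipy, OpenCV 4.12 (cv2) and the standard library are available. Lean on these libraries where they do the work, as an engineer would, in place of code of your own. Each camera call takes 0.05 s, during which the arm holds its last target. There are 200 camera calls.

### The job

With your fingertips, push the bearing sleeve that waits at the foot of the inspection stand's ramp up the slope until it drops over the crest into its seat and rests against the stop, then leave it there. Keep pushing steadily: do not flick it and do not let it roll back down off the foot. Do not take it between the fingers, lift it or carry it, and leave the other things on the bench where they are.

Things in the scene. Friction and masses are not known exactly. Their poses are not given: they have to be found in the camera images.
- sleeve: The bearing sleeve: plain ground-steel tube, lightly oiled, 62 mm outside diameter, 47 mm bore, 60 mm long, about 0.65 kg, lying across the stand. At first it rests in a shallow 16 mm wide cross slot of the entry plate, axis 30 mm before the foot of the slope; a few newtons bring it out and up. On the slope it rolls back unless held. Origin at its centre, on the axis; its y is the tube's axis (x and z turn as it rolls).
- stand: Roll-on inspection stand, bolted down: grey base 395 x 110 mm with a level steel entry plate (75 mm long, top 12 mm above the bench), a ramp, a seat and a stop in a row; guide strips 8 mm high, 78 mm apart inside, on both sides. Origin at bench level under the foot of the slope, on the centre line; x level, uphill; y left looking uphill; z up. Entry plate x = -75 to 0 mm, crest 150 mm, stop face 197.5 mm.
- ramp: The stand's sloping steel plate, 152 mm along the slope and 94 mm wide, climbing at 9.5 degrees. Origin on its top surface at the foot of the slope, on the centre line; x up along the slope, y across, z square out of the surface.
- crest (a point): Top edge of the ramp, on the centre line, 37 mm above the bench. Behind it is a 3 mm step down to the seat, which slopes 3 degrees down towards the stop.
- stop (a point): Middle of the stop's upright face (steel plate 12 mm thick, 94 mm wide, top 84 mm above the bench), at the height where the sleeve touches it. A 190 mm high column with a dial indicator, swung away from the ramp, stands 78 mm behind this face.
- home (a point): Point on the stand where the centre of the sleeve lies when it is home: in the seat, touching the stop, on the centre line, 64 mm above the bench. The sleeve stays there by itself.
- race: A shorter steel ring of the same 62 mm diameter, 26 mm high, standing on its end beside the ramp. Not part of the job. Origin under its middle.
- wrench: A steel open-end wrench, 170 mm long, lying flat beside the ramp. Not part of the job. Origin under its middle.
- driver: A screwdriver with a blue handle, 190 mm long, lying beside the ramp. Not part of the job. Origin under its middle.
- cap: A round black plastic cap, 42 mm across and 34 mm high, near the foot of the stand. Not part of the job. Origin under its middle.
- nut: A dark steel nozzle nut, 26 mm across and 30 mm high, standing near the foot of the stand. Not part of the job. Origin under its middle.
- mouse: A black computer mouse, 105 by 60 mm, on the bench to the robot's right. Not part of the job. Origin under its middle.
- injector: A diesel injector, 170 mm long and about 30 mm thick, lying on the bench to the robot's left. Not part of the job. Origin under its middle.

How it is judged:
By the outcome, as a careful person would: the job done as asked, in the order asked, and still so for the second after the job is handed in, with the robot touching nothing.
It also fails if it takes over 40 s, if anything falls off the work surface, if the arm or the gripper's body presses on something with over 40 N, if the wrist force passes 120 N, or if a joint passes its speed limit or range.

## Working session

There is one attempt and no reset: what is moved stays moved. The work goes in short steps, Python scripts to look and compute and a shell command to move; the robot and the scene stay as the last step left them, time stands still between calls to the robot, and variables do not carry over. Pictures are saved under pics/ and viewed, at most 10 in all, crops included, and the job is handed in when it is done.

```bash
mkdir -p pics; cat > h.py <<'E'
from cell import manip
import numpy as np, cv2
def pts(cam, mask, depth):
    c=manip.calibration(cam); K=np.array(c["intrinsics"]); T=np.array(c["pose"])
    v,u=np.nonzero(mask&(depth>0)); d=depth[v,u]
    p=cv2.undistortPoints(np.stack([u,v],1).astype(float)[:,None],K,np.array([c["k1"],0,0,0]))[:,0]
    P=np.stack([p[:,0]*d,-p[:,1]*d,-d],1)
    return P@T[:3,:3].T+T[:3,3], u, v
E
python3 - <<'E'
from h import *
print(manip.read_state())
ims=[]
for cam in("top","side"):
    im,d=manip.camera(cam); cv2.imwrite(f"pics/{cam}0.png",im[:,:,::-1])
    print(cam,np.array(manip.calibration(cam)["pose"]).round(2).tolist())
    for q in("sleeve","stand","ramp","crest","stop","race","wrench","driver","cap","nut","mouse","injector"):
        for r in manip.cut_out(q,cam)[:2]:
            if r["mask"].sum()<5: continue
            P,u,v=pts(cam,r["mask"],d)
            if len(P): print(q,round(r["score"],2),np.round(r["position"]),len(P),np.median(P,0).round(),np.percentile(P,2,0).round(),np.percentile(P,98,0).round())
E
```

```text
{'clock': 0.0, 'joints': array([-1.39961218e+00,  3.00489883e-01,  1.52160612e+00, -9.65954691e-06,
        1.32074077e+00, -6.65895850e-02]), 'qd': array([ 0.00037611,  0.00038766,  0.000883  , -0.00069651, -0.00099963,
       -0.00048816]), 'effort': array([-6.83892358e-04, -5.31811023e+01, -3.52735233e+01,  7.07709999e-02,
        2.44297413e-02, -7.29251701e-05]), 'eef_pos': array([ 129.54238583, -534.48780166,  404.06529879]), 'eef_rot': array([-3.14035068e+00, -7.34483332e-05,  2.37776087e-01]), 'wrist_force': array([-0.07634344,  0.01851464,  0.55155127]), 'moment': array([-0.02948359,  0.01004079,  0.01627078]), 'finger_force': 0.0, 'finger_gap': 93.74628701639527}
top [[-0.02, 0.98, -0.18, 320.67], [-1.0, -0.03, -0.0, -18.64], [-0.0, 0.18, 0.98, 1409.32], [0.0, 0.0, 0.0, 1.0]]
sleeve 0.61 [304. 223.] 552 [547. -99.  67.] [ 517. -131.   14.] [584. -68.  76.]
sleeve 0.28 [316. 182.] 186 [ 677. -134.   33.] [ 661. -151.    8.] [ 698. -115.   39.]
stand 0.97 [244. 246.] 5426 [488.  76.  24.] [ 406. -137.    1.] [595. 284. 183.]
ramp 0.75 [270. 236.] 1488 [520.   1.  24.] [471. -
[... 1478 characters left out ...]
6.] [642. -79.  -2.] [698. -22.  27.]
wrench 0.56 [328. 235.] 258 [401. -31.   6.] [ 370. -126.   -1.] [431.  35.  10.]
driver 0.62 [244. 234.] 196 [613.  80.  21.] [597.  30.   6.] [630. 133.  26.]
cap 0.61 [262. 195.] 158 [ 674. -120.   26.] [ 660. -148.    0.] [ 697. -110.   35.]
cap 0.54 [276. 254.] 3496 [447. 180.  23.] [ 401. -108.    1.] [585. 313. 184.]
nut 0.53 [313. 201.] 48 [ 514. -200.   18.] [ 506. -210.    2.] [ 523. -196.   31.]
nut 0.26 [261. 194.] 131 [ 674. -120.   26.] [ 660. -140.    4.] [ 694. -110.   35.]
mouse 0.57 [349. 165.] 305 [ 488. -479.   27.] [ 450. -527.    0.] [ 533. -448.   36.]
injector 0.95 [160. 338.] 974 [565. 481.  20.] [488. 459.  -2.] [624. 503.  27.]
```

```bash
python3 - <<'E'
from h import *
im,d=manip.camera("top")
cv2.imwrite("pics/t1.png",cv2.resize(im[130:330,140:400,::-1],None,fx=3,fy=3,interpolation=2))
def m(q): return manip.cut_out(q,"top")[0]["mask"]
ms,mr,mt=m("sleeve"),m("ramp"),m("stand")
P=pts("top",mt|mr|ms,d)[0]; Q=P[(P[:,2]<60)]
print("stand rect",cv2.minAreaRect(Q[:,:2].astype(np.float32)))
R=pts("top",mr,d)[0]; A=np.c_[R[:,:2],np.ones(len(R))]
w=np.ones(len(R),bool)
for i in range(10):
    c=np.linalg.lstsq(A[w],R[w,2],rcond=None)[0]; r=R[:,2]-A@c; w=abs(r)<4
print("ramp",c,"dir",np.arctan2(c[1],c[0]),"slope",np.degrees(np.arctan(np.hypot(c[0],c[1]))),w.sum(),cv2.minAreaRect(R[w][:,:2].astype(np.float32)))
S=pts("top",ms,d)[0]; print("sleeve rect",cv2.minAreaRect(S[S[:,2]>35][:,:2].astype(np.float32)),np.percentile(S[:,2],97))
T=S[S[:,2]>68]; print("ridge",T.mean(0), len(T))
E
```

```text
stand rect ((485.7568054199219, 92.32371520996094), (118.95699310302734, 504.9281005859375), 18.89639663696289)
ramp [-0.05893711  0.15978749 54.75606588] dir 1.9241615760218476 slope 9.665328094771208 1226 ((518.40185546875, -1.3568115234375), (78.09085083007812, 149.47991943359375), 19.175830841064453)
sleeve rect ((550.4866333007812, -101.06234741210938), (60.708126068115234, 61.982913970947266), 20.279857635498047) 75.24485394782134
ridge [ 548.68698776 -102.04889399   71.6396963 ] 238
```

View pics/t1.png

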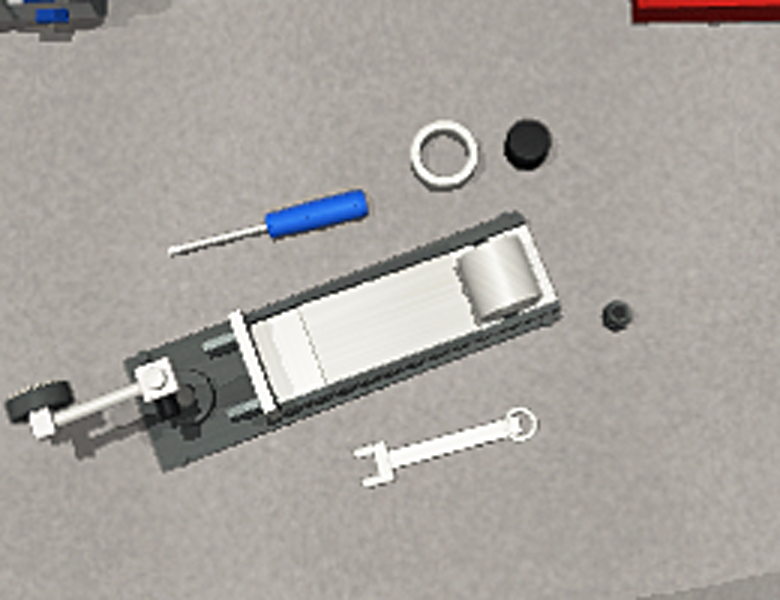

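```bash
python3 -m creep '{"slide":[[4.4,3.7,0],[4.4,3.7,0],[4.4,3.7,0],[4.4,3.7,0],[4.4,3.7,0],[4.4,3.7,0],[4.4,3.7,0],[4.4,3.7,0]],"turn":[0.167,0.167,0.167,0.167,0.167,0.167,0.167,0.167],"claw":[0.32,0.32,0.32,0.32,0.32,0.32,0.32,0.32]}'
```

```text
clock: 2.5
eef_pos: [482.8, -237.0, 404.8]
eef_rot: [3.141, 0.0, 1.579]
wrist_force: [1.0, -1.7, -0.1]
finger_gap: 29.6
finger_force: 0.0
```

```bash
python3 -m creep '{"slide":[[4.4,3.8,0],[4.3,3.7,0],[0,0,-4],[0,0,-4],[0,0,-3],[0,0,0]],"turn":[0.165,0.16,0,0,0,0],"claw":[0.32,0.32,0.32,0.32,0.32,0.32]}'
python3 - <<'E'
from h import *
for cam in("side","top"):
    im,d=manip.camera(cam)
    for q in("sleeve",):
        for r in manip.cut_out(q,cam)[:1]:
            P=pts(cam,r["mask"],d)[0]; P=P[P[:,2]>35]
            print(cam,r["score"],cv2.minAreaRect(P[:,:2].astype(np.float32)),P.mean(0))
    if cam=="side": cv2.imwrite("pics/s1.png",cv2.resize(im[120:300,200:400,::-1],None,fx=3,fy=3,interpolation=2))
E
```

```text
clock: 3.25
eef_pos: [568.3, -163.4, 292.8]
eef_rot: [-3.138, -0.002, 1.899]
wrist_force: [-0.8, -0.3, 1.1]
finger_gap: 30.2
finger_force: 0.0
side 0.73 ((548.0795288085938, -92.47142791748047), (60.91842269897461, 56.2179069519043), 23.35034942626953) [542.85537888 -80.71876632  58.1500958 ]
top 0.71 ((539.2100830078125, -75.10955810546875), (36.541866302490234, 102.33312225341797), 69.17395782470703) [554.38754518 -83.67842065  70.97423183]
```

View pics/s1.png

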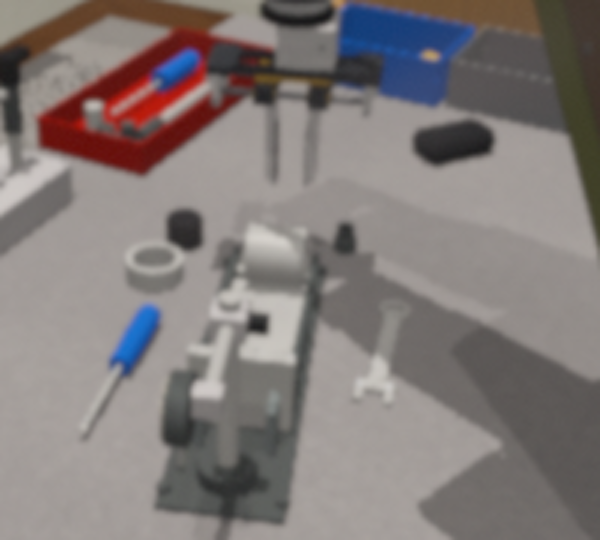

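```bash
python3 -m creep '{"slide":[[0,0,-3],[0,0,-3.2],[-0.2,0.6,0],[-0.2,0.6,0],[0,0,0]],"turn":[0,0,0,0,0],"claw":[0.32,0.32,0.32,0.32,0.32]}'
```

```text
clock: 4.08
eef_pos: [564.8, -151.0, 234.4]
eef_rot: [3.14, 0.001, 1.899]
wrist_force: [0.1, -0.2, -0.2]
finger_gap: 30.1
finger_force: 0.0
```

```bash
python3 -m creep '{"slide":[[-0.13,0.38,-0.3],[-0.13,0.38,0],[-0.13,0.38,0],[-0.13,0.38,0],[-0.13,0.38,0],[-0.13,0.38,0],[-0.13,0.38,0],[-0.13,0.38,0]],"turn":[0,0,0,0,0,0,0,0],"claw":[0.32,0.32,0.32,0.32,0.32,0.32,0.32,0.32]}'
```

```text
clock: 5.08
eef_pos: [554.0, -120.7, 229.5]
eef_rot: [-3.141, -0.0, 1.899]
wrist_force: [0.4, 0.2, 0.6]
finger_gap: 29.7
finger_force: 0.1
```

```bash
cat > l.py <<'E'
from h import *
import sys
U=np.array([-.327,.945]);V=np.array([-.945,-.327])
for cam in("side","top"):
    im,d=manip.camera(cam)
    for r in manip.cut_out("sleeve",cam)[:1]:
        P=pts(cam,r["mask"],d)[0]; D=P[:,:2]-[549,-101.5]
        s=D@U; w=D@V; print(cam,round(r["score"],2),"s",np.percentile(s,[2,50,98]).round(),"w",np.percentile(w,[2,98]).round(),"z",np.percentile(P[:,2],[3,97]).round(), "orient", [round(x) for x in cv2.minAreaRect(P[P[:,2]>35][:,:2].astype(np.float32))[1]])
    if cam=="side": cv2.imwrite(f"pics/{sys.argv[1]}.png",cv2.resize(im[120:270,200:400,::-1],None,fx=4,fy=4,interpolation=2))
st=manip.read_state(); D=st["eef_pos"][:2]-[549,-101.5]; print("tool s,w",D@U,D@V,st["wrist_force"],st["clock"])
E
python3 l.py s2
```

```text
side 0.62 s [12. 46. 53.] w [-31.  28.] z [28. 74.] orient [61, 56]
top 0.25 s [161. 167. 174.] w [ 97. 104.] z [-0. 10.] orient [0, 0]
tool s,w -20.15627684350237 1.5304059391647462 [-0.19989025 -0.90762451  0.80119579] 5.275
```

View pics/s2.png

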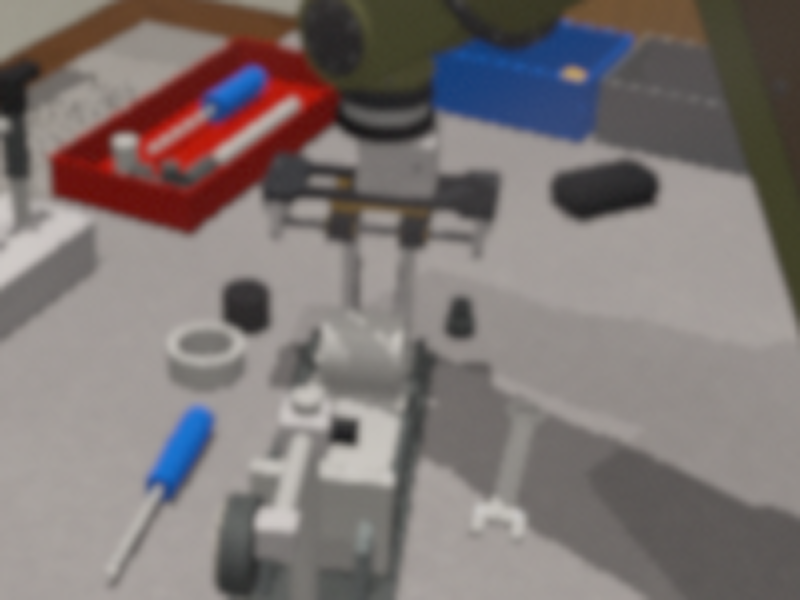

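```bash
python3 -m creep '{"slide":[[-0.13,0.38,0],[-0.13,0.38,0.03],[-0.13,0.38,0.06],[-0.13,0.38,0.06],[-0.13,0.38,0.07],[-0.13,0.38,0.07],[-0.13,0.38,0.07],[-0.13,0.38,0.07]],"turn":[0,0,0,0,0,0,0,0],"claw":[0.32,0.32,0.32,0.32,0.32,0.32,0.32,0.32]}'
python3 -m creep '{"slide":[[-0.13,0.38,0.07],[-0.13,0.38,0.07],[-0.13,0.38,0.07],[-0.13,0.38,0.07],[-0.13,0.38,0.07],[-0.13,0.38,0.07],[-0.13,0.38,0.07],[-0.13,0.38,0.07]],"turn":[0,0,0,0,0,0,0,0],"claw":[0.32,0.32,0.32,0.32,0.32,0.32,0.32,0.32]}'
python3 l.py s3
```

```text
clock: 6.28
eef_pos: [543.7, -90.5, 234.0]
eef_rot: [-3.142, 0.0, 1.899]
wrist_force: [0.7, -4.0, 2.6]
finger_gap: 30.3
finger_force: 1.8
clock: 7.28
eef_pos: [533.3, -60.1, 239.6]
eef_rot: [-3.142, 0.0, 1.899]
wrist_force: [0.8, -4.5, 2.3]
finger_gap: 30.0
finger_force: 1.8
side 0.76 s [ 65. 107. 118.] w [-30.  27.] z [39. 83.] orient [60, 246]
tool s,w 44.30930423643329 1.380031414450966 [ 0.41171975  0.28972138 -0.74859974] 7.475
```

View pics/s3.png

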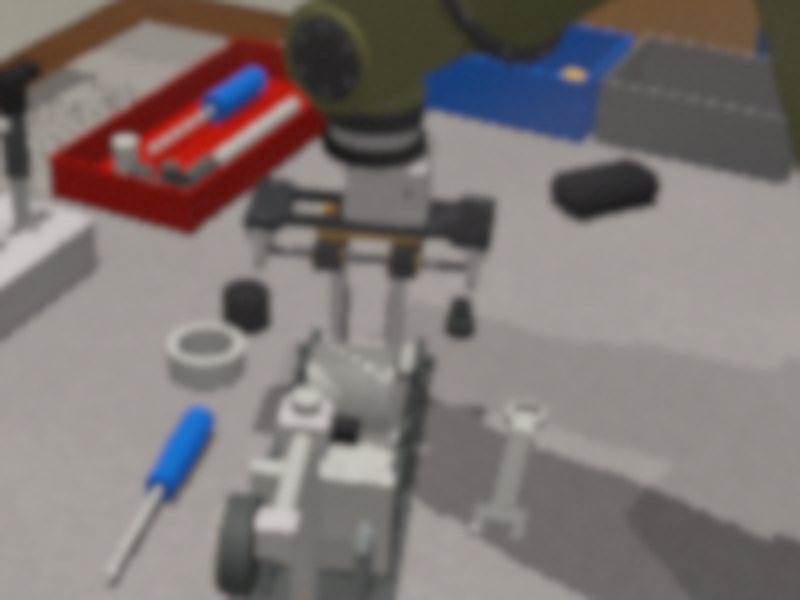

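```bash
python3 -m creep '{"slide":[[-0.13,0.38,0.07],[-0.13,0.38,0.07],[-0.13,0.38,0.07],[-0.13,0.38,0.06],[-0.13,0.38,0.06],[-0.13,0.38,0.06],[-0.13,0.38,0.06],[-0.13,0.38,0.06]],"turn":[0,0,0,0,0,0,0,0],"claw":[0.32,0.32,0.32,0.32,0.32,0.32,0.32,0.32]}'
python3 -m creep '{"slide":[[-0.13,0.38,0.07],[-0.13,0.38,0.07],[-0.13,0.38,0.07],[-0.13,0.38,0.06],[-0.13,0.38,0.06],[-0.13,0.38,0.06],[-0.13,0.38,0.06],[-0.13,0.38,0.06]],"turn":[0,0,0,0,0,0,0,0],"claw":[0.32,0.32,0.32,0.32,0.32,0.32,0.32,0.32]}'
python3 l.py s4
```

```text
clock: 8.48
eef_pos: [522.9, -29.6, 244.7]
eef_rot: [-3.142, -0.0, 1.899]
wrist_force: [1.2, -4.0, 1.8]
finger_gap: 30.2
finger_force: 1.8
clock: 9.48
eef_pos: [512.5, 0.7, 249.8]
eef_rot: [-3.142, 0.0, 1.899]
wrist_force: [1.7, -3.1, 2.0]
finger_gap: 30.1
finger_force: 1.8
side 0.6 s [130. 164. 182.] w [-24.  27.] z [42. 94.] orient [58, 190]
tool s,w 108.54081045577051 1.1722253386947583 [-0.26644051 -0.71604021  0.4599742 ] 9.675
```

View pics/s4.png

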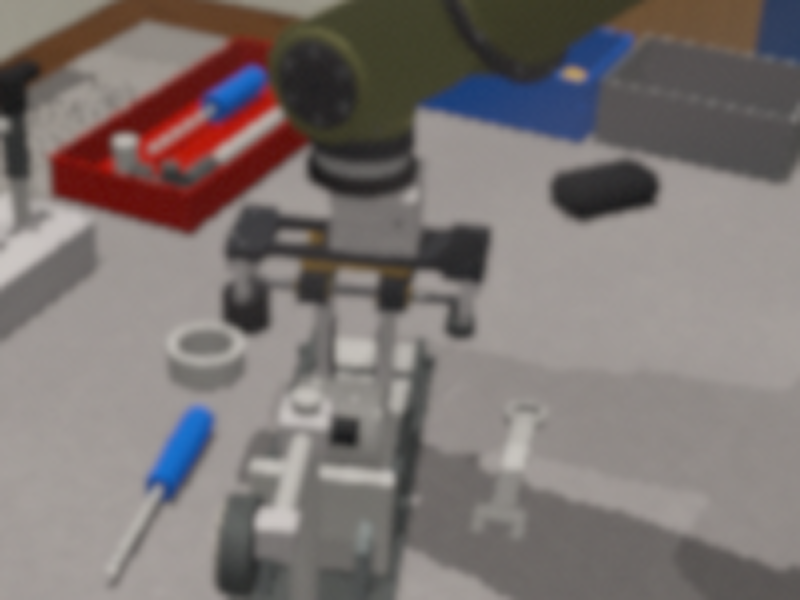

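```bash
python3 -m creep '{"slide":[[-0.12,0.35,0.06],[-0.12,0.35,0.06],[-0.1,0.28,0.05],[-0.1,0.28,0.05],[-0.1,0.28,0.05],[-0.1,0.28,0.05],[-0.1,0.28,0.05],[-0.1,0.28,0.05]],"turn":[0,0,0,0,0,0,0,0],"claw":[0.32,0.32,0.32,0.32,0.32,0.32,0.32,0.32]}'
python3 -m creep '{"slide":[[-0.08,0.23,0.03],[-0.08,0.23,0.03],[-0.08,0.23,0.03],[-0.08,0.23,0.03],[-0.08,0.23,0.03],[-0.08,0.23,0],[-0.08,0.23,0],[-0.08,0.23,0]],"turn":[0,0,0,0,0,0,0,0],"claw":[0.32,0.32,0.32,0.32,0.32,0.32,0.32,0.32]}'
python3 l.py s5
```

```text
clock: 10.68
eef_pos: [504.1, 24.5, 254.0]
eef_rot: [-3.142, -0.0, 1.899]
wrist_force: [0.8, -3.8, 1.9]
finger_gap: 30.1
finger_force: 1.8
clock: 11.68
eef_pos: [497.7, 42.8, 255.5]
eef_rot: [3.142, -0.0, 1.899]
wrist_force: [0.8, -0.8, -0.1]
finger_gap: 30.3
finger_force: 0.0
side 0.16 s [-383. -339. -310.] w [136. 232.] z [-0. 35.] orient [62, 20]
tool s,w 153.02584776870776 1.2658000177251583 [ 0.91178626 -0.06362801 -0.0270042 ] 11.875
```

View pics/s5.png

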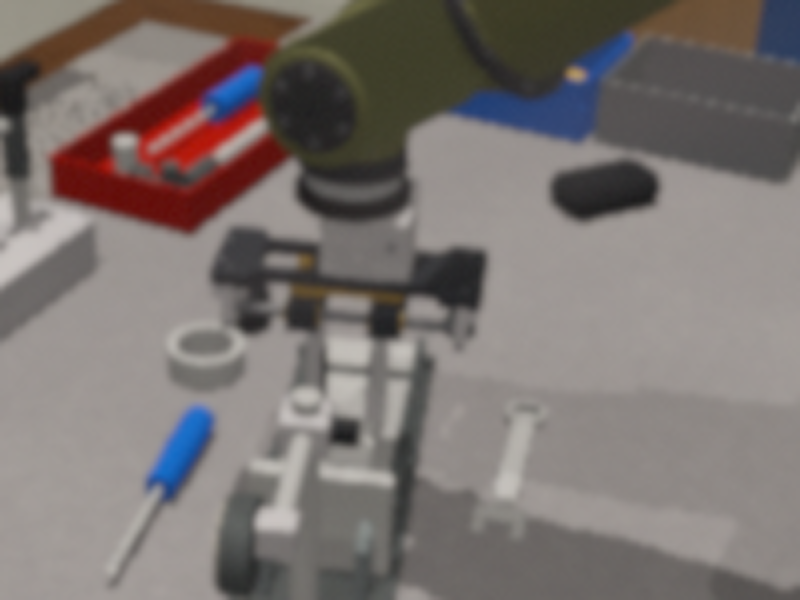

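```bash
python3 -m creep '{"slide":[[0.7,-1.9,0.3],[1,-2.8,1],[1,-2.8,3],[1,-3,5],[1,-4,4],[1,-5,0],[1,-5,0],[1,-5,0]],"turn":[0,0,0,0,0,0,0,0],"claw":[0.32,0.32,0.32,0.32,0.32,0.32,0.32,0.32]}'
sed -i 's/if cam=="side": cv2.imwrite(f"pics\/{sys.argv\[1\]}.png",cv2.resize(im\[120:270,200:400/if cam=="top": cv2.imwrite(f"pics\/{sys.argv[1]}.png",cv2.resize(im[170:320,180:380/' l.py; python3 l.py t6
```

```text
clock: 12.88
eef_pos: [574.8, -254.0, 388.5]
eef_rot: [3.141, 0.0, 1.899]
wrist_force: [1.2, 0.5, -0.4]
finger_gap: 30.2
finger_force: 0.0
side 0.59 s [173. 217. 226.] w [ 0. 27.] z [54. 95.] orient [62, 25]
top 0.75 s [ 32. 100. 164.] w [-42.  32.] z [11. 36.] orient [79, 67]
tool s,w -151.50378505394514 25.323780709014525 [-0.33518     0.49406688  0.03652792] 13.075
```

View pics/t6.png

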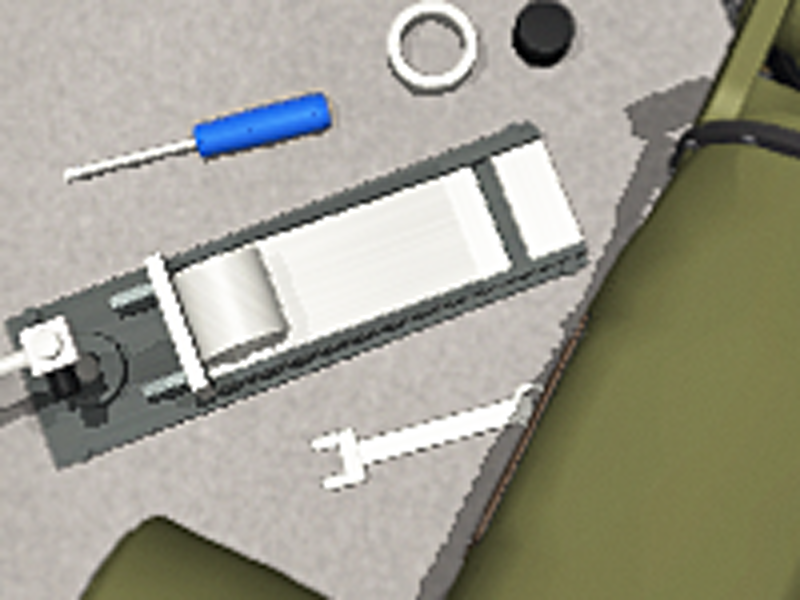

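The picture shows the sleeve at about (235, 305), square in the seat and against the stop plate at (180, 320). The arm is clear of it, and the ring, cap, driver and wrench are where they were.

```bash
python3 -c "
from cell import manip
print(manip.sign_off())"
```

```text
the job is handed in; nothing more can be done
None
```

The sleeve was pushed steadily up the ramp and over the crest, and the last picture shows it square in its seat against the stop; the arm is backed off and the job is handed in at about 13 s.

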